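Slide a thin blank out of the feed tray and stack it

ROBOT

A 6-joint arm with a two-finger parallel gripper is mounted at the origin on a cart in front of the work surface, level with it; the furniture and walls round the work are solid. World frame = base frame: x ahead of the robot, y to its left, z up, the work surface at z = 0. Lengths are in m, angles in rad, forces in N, time in s.
With the tool pointing down it reaches from about 0.25 to 0.775 m from the base axis. Payload 4 kg.
Tool frame: the origin (TCP) lies midway between the tips of the shut fingers; the grasp point (between the pads) lies 19 mm behind it; y points along the fingers, x is the direction in which the jaws open and shut, and the axes are right-handed (so a half turn about y gives the same grasp; the last joint's range is limited). The gripper opens to 94 mm and grips with 3 to 60 N. Pads are 16 mm wide; open, the fingers measure 119 mm over their backs; the gripper's body (75 mm by 177 mm) begins 78 mm behind the grasp point.
Start: joints at [-1.414, 0.087, 1.371, -0, 1.684, -0.103], TCP at [0.141, -0.532, 0.206] pointing down, gripper open.
Joint ranges: [-3.1, 3.1], [-0.76, 2.03], [0.27, 2.55], [-1.08, 4.22], [0.17, 2.65], [-2.57, 2.57]. Speed limits (rad/s): [2.79, 2.79, 3.14, 3.14, 3.14, 3.14].

INTERFACE

Orientations are given as a unit quaternion [x, y, z, w].
In Python, from workcell import ctrl, cams gives the robot as it stands.
- The arm moves only by the shell command python3 -m inch 'ROWS'. ROWS is JSON, a list of rows, each a list of 7 numbers: the turn, a rotation vector about the tool's x, y, z in rad, then the shift along the tool's x, y, z in mm, then the finger opening in mm, from 0 to 94. A call has 1 to 20 rows; each row is the pose to reach, as a shift and turn from the pose commanded when the call began, along the tool's axes at that moment; what a row does not reach only later rows make up. A row lasts 1/12 s, in which the tool goes at most 41.7 mm and 7.16 degrees, less where a joint would pass 70% of its speed; a pose out of reach is approached as far as the arm can. A call with a gripper value outside its range is refused whole. The fingers move at their own pace and stop on an object; the grip force is fixed at half the most. Time passes only in rows, so rows that repeat a pose let the fingers close. It gives the time, the measured TCP pose, the force and the opening at its end, in the units of the state.
- ctrl.observe(): the state, without advancing time (a new reading comes with each control period).
- cams.snapshot(name): name is "side" or "top"; returns the picture (420x560x3 uint8, red, green, blue); there is no depth.
- cams.camera_model(name): a dict with "fx", "fy", "cx", "cy" (pixels), "k1" (the pictures are not rectified: a ray, as slopes to the right and down, at radius r is drawn at 1 + k1 r^2 times it, then the intrinsics apply), "world_from_camera" (4x4, takes a point from camera to world coordinates). Camera axes: x right, y up, looking along -z (the intrinsics and any distortion apply to the point x, -y, -z); pixel columns grow to the right and rows downward; lengths in m; the calibration is good to about 2 mm. A picture is of the moment at which its call begins. camera_model takes no time and is no camera call.
- ctrl.finish_job(): hands the job in, once; it reports no verdict.
The state is a dict: "clock": time; "joints": joint angles; "joint_vel": joint speeds; "joint_efforts": joint torques, N m; "position": TCP position; "tcp_rot": TCP orientation; "wrist_force": force on the tool from outside, world axes, zero at the start; "wrist_torque": the same for the moment, N m; "finger_gap": finger opening in m.
Only numpy, scipy, OpenCV 4.12 (cv2) and the standard library are available. Lean on these libraries where they do the work, as an engineer would, in place of code of your own. Each camera call takes 0.05 s, during which the arm holds its last target.

TASK

A thin oblong metal plate lies between the side fences of the low wooden tray. Slide it along the tray until a good third of its length sticks out over the open front edge, take hold of the part that sticks out and lay the plate squarely, edges in line, on top of the pile of plates of the same oblong size. Do not drop the plate on the worktop and do not push either pile about.

Things in the scene. Friction and masses are not known exactly. Their poses are not given: they have to be found in the camera images.
- plate: The thin aluminium plate to be stacked, 120 (x) x 60 (y) x 6 (z) mm, about 0.11 kg, with a small hole near each short end. Origin: centre of its underside; x along its length. It starts flat on the tray's deck, wholly inside the front edge.
- tray: Low wooden tray fixed to the worktop, 215 (x) x 84 (y) mm, deck 40 mm above the worktop. Side fences, 8 mm thick and 11 mm above the deck, leave a channel 68 mm wide; an equal back stop closes the +x end; the -x end (front, towards the robot) is open. At the start 59 to 77 mm of bare deck lies behind the plate. Origin: tray centre at worktop height; x runs from open front to back stop.
- tray_edge (a point): Middle of the tray's open front edge, at deck height (40 mm above the worktop), 107.5 mm from the tray's origin towards its -x; axes as the tray's.
- oblong_pile: The pile to stack on: four aluminium plates of the same 120 x 60 mm size, 24 mm high, which move as one piece (0.45 kg, loose on the worktop). Origin: centre of its underside; x along the 120 mm length.
- square_pile: The wrong pile: four square aluminium plates, 90 x 90 mm, 24 mm high, moving as one piece, loose on the worktop. Origin: centre of its underside.
Not all that is in view belongs to the job. Leave any turquoise look-alike of the plate alone.

How it is judged:
By the outcome, as a careful person would: the job done as asked, in the order asked, and still so for the second after the job is handed in, with the robot touching nothing.
It also fails if it takes over 61 s, if anything falls off the work surface, if the arm or the gripper's body presses on something with over 40 N, if the wrist force passes 120 N, or if a joint passes its speed limit or range.

## Working session

There is one attempt and no reset: what is moved stays moved. The work goes in short steps, Python scripts to look and compute and a shell command to move; the robot and the scene stay as the last step left them, time stands still between calls to the robot, and variables do not carry over. Pictures are saved under pics/ and viewed, and the job is handed in when it is done.

```bash
mkdir -p pics; ls; python3 - <<'E'
from workcell import ctrl,cams
import cv2
print(ctrl.observe())
for n in("side","top"):
    cv2.imwrite(f"pics/{n}0.png",cams.snapshot(n)[:,:,::-1]); print(cams.camera_model(n))
E
```

```text
pics
{'clock': 0.0, 'joints': array([-1.41410799e+00,  8.79142180e-02,  1.37226619e+00, -1.07094389e-05,
        1.68360606e+00, -1.03085537e-01]), 'joint_vel': array([ 1.28371533e-03,  1.55999624e-04,  8.72170903e-05, -5.64813131e-04,
       -6.97497504e-04,  1.99030755e-05]), 'joint_efforts': array([-5.03229126e-05, -3.40176344e+01, -3.02433300e+01,  7.17498385e-02,
        3.28275037e-02, -1.77617112e-04]), 'position': array([ 0.14118551, -0.53098829,  0.20432043]), 'tcp_rot': array([-0.56001787,  0.43159287, -0.43046179,  0.56107952]), 'wrist_force': array([-1.11970318, -0.2803178 , -0.36244556]), 'wrist_torque': array([-0.00864224, -0.01713184, -0.00528196]), 'finger_gap': 0.09353889505515238}
{'fx': 541.8438499710063, 'fy': 541.8438499710063, 'cx': 264.13514355758315, 'cy': 213.4471122150825, 'k1': -0.04535996123701087, 'world_from_camera': array([[ 0.45085884,  0.54183865, -0.70932163, -0.71378327],
       [-0.89244245,  0.25893729, -0.36945629, -0.59748371],
       [-0.01651587,  0.79960137,  0.60030399,  1.03179374],
       [ 0.        ,  0.        ,  0.        ,  1.        ]])}
{'fx': 409.6889765843396, 'fy': 409.6889765843396, 'cx': 283.5229907493332, 'cy': 206.76457808895532, 'k1': -0.08821655254681303, 'world_from_camera': array([[-0.02900215,  0.98676993, -0.15951167,  0.30232626],
       [-0.99953309, -0.02709397,  0.0141249 ,  0.00775165],
       [ 0.00961622,  0.15984684,  0.98709499,  1.06078844],
       [ 0.        ,  0.        ,  0.        ,  1.        ]])}
```

View pics/side0.png

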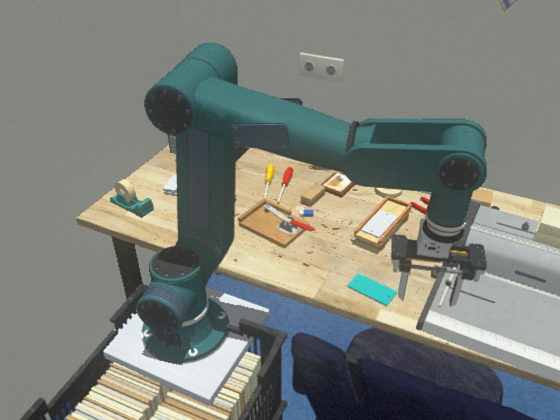

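View pics/top0.png

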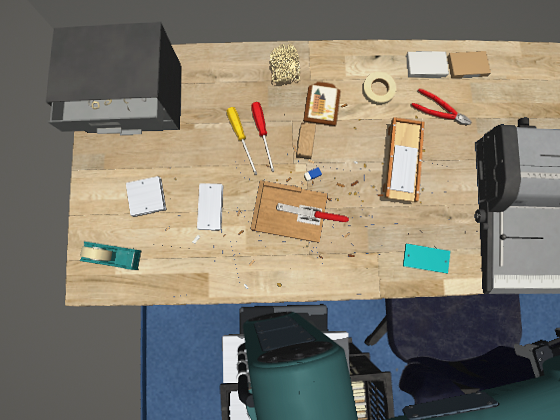

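```bash
cat > h.py <<'E'
import numpy as np,cv2
from workcell import ctrl,cams
def ray(n,uv):
    m=cams.camera_model(n);K=np.array([[m['fx'],0,m['cx']],[0,m['fy'],m['cy']],[0,0,1]])
    p=cv2.undistortPoints(np.array(uv,float).reshape(-1,1,2),K,np.array([m['k1'],0,0,0,0.])).reshape(-1,2)
    d=np.c_[p[:,0],-p[:,1],-np.ones(len(p))]@m['world_from_camera'][:3,:3].T
    return m['world_from_camera'][:3,3],d
def plane(n,uv,z):
    o,d=ray(n,uv); return o+d*((z-o[2])/d[:,2])[:,None]
def crop(n,img,x0,x1,y0,y1,s,f):
    cv2.imwrite(f,cv2.resize(img[y0:y1,x0:x1,::-1],None,fx=s,fy=s,interpolation=cv2.INTER_CUBIC))
def rect(n,img,roi,lo,hi,z):
    x0,x1,y0,y1=roi
    hsv=cv2.cvtColor(img,cv2.COLOR_RGB2HSV)[y0:y1,x0:x1]
    m=cv2.inRange(hsv,lo,hi)
    c=max(cv2.findContours(m,cv2.RETR_EXTERNAL,cv2.CHAIN_APPROX_NONE)[0],key=cv2.contourArea)
    c=cv2.convexHull(c).reshape(-1,2)+[x0,y0]
    P=plane(n,c,z)[:,:2]
    r=cv2.minAreaRect((P*1000).astype(np.float32))
    return r,cv2.boxPoints(r),m
E
python3 - <<'E'
from h import *
a=cv2.imread("pics/top0.png")[:,:,::-1]
crop("top",a,370,450,100,220,5,"pics/t_tray.png")
crop("top",a,110,240,160,250,6,"pics/t_pile.png")
b=cv2.imread("pics/side0.png")[:,:,::-1]
crop("side",b,330,430,180,310,4,"pics/s_tray.png")
for roi,z in (((375,435,110,210),.046),((190,230,170,240),.024),((115,170,170,225),.024)):
    r,bx,m=rect("top",a,roi,(0,0,170),(180,45,255),z); print(r,bx.round(1).tolist(),m.sum()/255)
E
```

```text
((558.1603393554688, -319.9164123535156), (60.16743469238281, 119.52203369140625), 79.27254486083984) [[493.79998779296875, -338.3999938964844], [611.2999877929688, -360.6000061035156], [622.5, -301.5], [505.0, -279.20001220703125]] 1038.0
((477.6276550292969, 183.06689453125), (61.05414962768555, 119.68209838867188), 87.26597595214844) [[416.3999938964844, 155.39999389648438], [535.9000244140625, 149.6999969482422], [538.9000244140625, 210.6999969482422], [419.29998779296875, 216.39999389648438]] 1069.0
((509.15777587890625, 353.8990173339844), (91.68025207519531, 88.16413879394531), 10.41301155090332) [[456.1000061035156, 389.0], [472.0, 302.29998779296875], [562.2000122070312, 318.79998779296875], [546.2999877929688, 405.5]] 1135.0
```

View pics/t_tray.png

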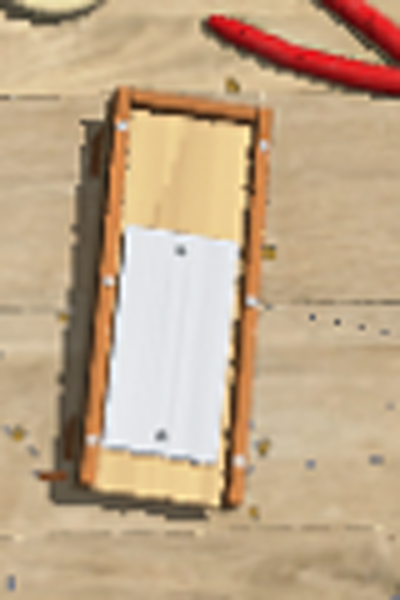

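View pics/t_pile.png

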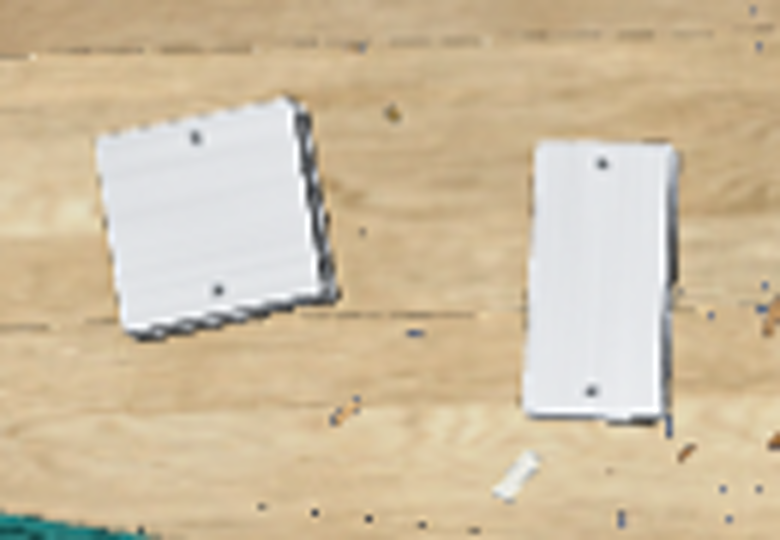

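View pics/s_tray.png

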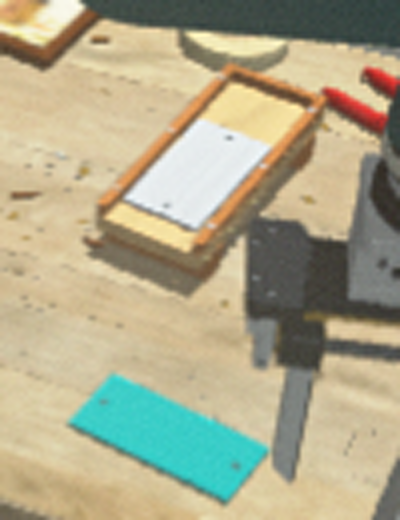

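```bash
cat >> h.py <<'E'
from scipy.spatial.transform import Rotation as Ro
def state(n=1):
    s=ctrl.observe(); return np.array(s['position'])*1000,Ro.from_quat(s['tcp_rot']),s
def down(yawx):  # tool y down, tool x (jaw) at world angle yawx deg
    a=np.radians(yawx);x=np.array([np.cos(a),np.sin(a),0]);y=np.array([0,0,-1.]);return Ro.from_matrix(np.c_[x,y,np.cross(x,y)])
def go(pos,yawx):
    p,R,s=state(); T=down(yawx)
    print("rot",(R.inv()*T).as_rotvec().round(3),"shift",R.inv().apply(np.array(pos)-p).round(1))
E
python3 - <<'E'
from h import *
p,R,s=state();print(p,R.as_matrix().round(3).tolist())
a=cv2.imread("pics/top0.png")[:,:,::-1]
hsv=cv2.cvtColor(a,cv2.COLOR_RGB2HSV)
print(hsv[150,393],hsv[205-3,388],hsv[130,404],hsv[180,389], hsv[160,380])
for lo,z in (((0,130,60),.051),):
    r,b,m=rect("top",a,(370,435,108,212),lo,(17,255,255),z);print(r,b.round(1).tolist())
    cv2.imwrite("pics/m.png",cv2.resize(m,None,fx=5,fy=5,interpolation=0))
# front edge of deck picks from crop
print(plane("top",[[370+96/5,100+492/5],[370+220/5,100+507/5]],.040)*1000)
E
```

```text
[ 141.21192233 -531.08510169  204.4422013 ] [[0.257, -0.0, 0.966], [-0.966, 0.002, 0.257], [-0.002, -1.0, 0.0]]
[ 15 129 216] [ 18  72 205] [ 20  94 237] [ 13 166 212] [ 17  64 200]
((584.2645263671875, -329.2413330078125), (82.84820556640625, 217.92184448242188), 84.49504089355469) [[471.79998779296875, -360.0], [688.7000122070312, -380.8999938964844], [696.7000122070312, -298.5], [479.79998779296875, -277.6000061035156]]
[[ 481.50857939 -277.32771538   40.        ]
 [ 472.02253184 -341.29368581   40.        ]]
```

View pics/m.png

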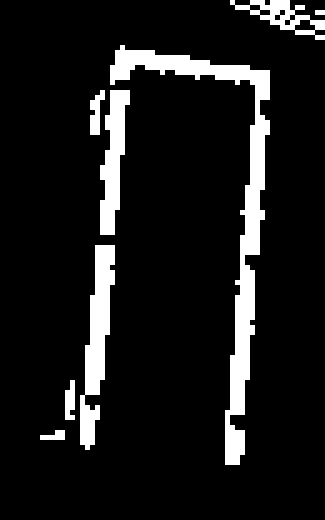

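```bash
python3 - <<'E'
from h import *
m=cv2.imread("pics/m.png",0)[2::5,2::5]
n,l,st,_=cv2.connectedComponentsWithStats(m)
def fit(cond):
    y,x=np.nonzero(m); k=cond(x*5,y*5); P=plane("top",np.c_[x[k]+370,y[k]+108],.051)[:,:2]*1000
    v=cv2.fitLine(P.astype(np.float32),cv2.DIST_HUBER,0,.01,.01).ravel(); v=v if v[0]>0 else v*[-1,-1,1,1]
    return v,P
for c in (lambda x,y:(x>222)&(y>90)&(x<275), lambda x,y:(x>78)&(x<130)&(y>100)&(x>120-(y-60)*.1-12)):
    v,P=fit(c); d=v[:2]; s=(P-v[2:])@d
    print("ang",np.degrees(np.arctan2(d[1],d[0])),"front end",v[2:]+d*s.min(),"back",v[2:]+d*s.max())
v,P=fit(lambda x,y:(y<85)&(y>40)&(x>115)&(x<265)); print(np.degrees(np.arctan2(v[1],v[0])),v[2:])
b=cv2.imread("pics/side0.png")[:,:,::-1]
# side picks in crop (4x, origin 330,180)
P=np.array([[104,222],[192,251],[98,215],[199,240]])/4+[330,180]
print(plane("side",P[:2],.04)*1000,plane("side",P[2:],.051)*1000)
r,bx,mm=rect("side",b,(330,430,190,250),(0,0,150),(180,45,255),.046);print(r)
E
```

```text
ang -9.702201 front end [ 473.35060073 -342.58723788] back [ 667.99705734 -375.86645983]
ang -9.577553 front end [ 483.40052106 -268.37963698] back [ 663.43831098 -298.75820348]
80.81459 [ 684.29877 -342.23856]
[[ 477.84748419 -273.92390426   40.        ]
 [ 473.86131522 -340.7999412    40.        ]] [[ 470.30742284 -271.03773841   51.        ]
 [ 474.4482962  -344.47209533   51.        ]]
((556.2575073242188, -319.3759765625), (64.20092010498047, 124.72042083740234), 78.98963928222656)
```

```bash
python3 - <<'E'
from h import *
for z in (0,.1,.2): print(z,(plane("top",[[478,160],[478,220],[487,250]],z)*1000).round().tolist())
go((300,-320,240),-99.6)
E
```

```text
0 [[589.0, -545.0, 0.0], [424.0, -527.0, 0.0], [343.0, -544.0, 0.0]]
0.1 [[562.0, -493.0, 100.0], [412.0, -476.0, 100.0], [339.0, -492.0, 100.0]]
0.2 [[535.0, -441.0, 200.0], [401.0, -426.0, 200.0], [335.0, -440.0, 200.0]]
rot [ 0.     0.427 -0.002] shift [-163.3  -35.2  207.7]
```

```bash
python3 -m inch '[[0,0.427,0,-163,-35,208,20],[0,0.427,0,-163,-35,208,20],[0,0.427,0,-163,-35,208,20],[0,0.427,0,-163,-35,208,20],[0,0.427,0,-163,-35,208,20],[0,0.427,0,-163,-35,208,20],[0,0.427,0,-163,-35,208,20],[0,0.427,0,-163,-35,208,20],[0,0.427,0,-163,-35,208,20],[0,0.427,0,-163,-35,208,20],[0,0.427,0,-163,-35,208,20]]'
python3 -c "
from h import *
go((640,-334,100),-99.6)"
```

```text
clock: 1.02
position: [0.2996, -0.3214, 0.2398]
tcp_rot: [-0.456, 0.541, -0.54, 0.456]
wrist_force: [0.1, 0.0, 0.1]
finger_gap: 0.0239
rot [ 0.001 -0.001 -0.   ] shift [-44.7 139.4 337.8]
```

```bash
python3 -m inch '[[0,0,0,-45,139,338,20],[0,0,0,-45,139,338,20],[0,0,0,-45,139,338,20],[0,0,0,-45,139,338,20],[0,0,0,-45,139,338,20],[0,0,0,-45,139,338,20],[0,0,0,-45,139,338,20],[0,0,0,-45,139,338,20],[0,0,0,-45,139,338,20],[0,0,0,-45,139,338,20],[0,0,0,-45,139,338,20],[0,0,0,-45,139,338,20],[0,0,0,-45,139,338,20]]'
python3 -c "
from h import *
go((640,-334,44),-99.6)
for n in('top','side'):
  a=cams.snapshot(n); crop(n,a,*((340,460,90,230,4) if n=='top' else (330,450,150,270,4)),f'pics/a_{n}.png')"
```

```text
clock: 2.1
position: [0.6403, -0.334, 0.1035]
tcp_rot: [0.456, -0.54, 0.541, -0.456]
wrist_force: [-1.0, 0.0, -0.6]
finger_gap: 0.02
rot [-0.002 -0.002  0.001] shift [-0.1 59.5 -0.4]
```

View pics/a_side.png

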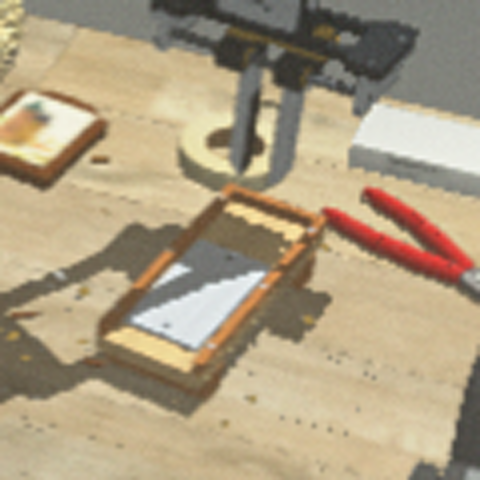

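View pics/a_top.png

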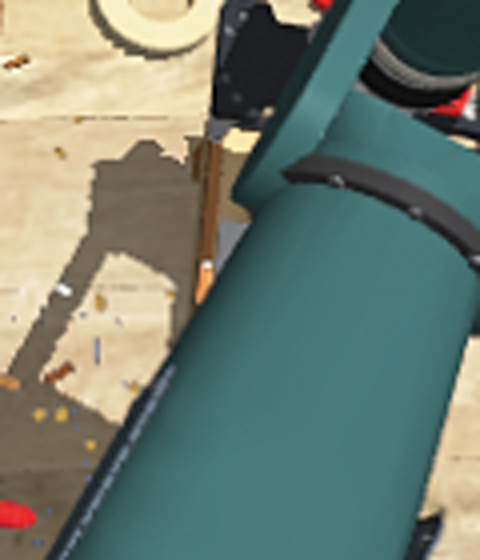

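Side view: open fingers hang above the tray's back area, left tip at about (390,193); the top view is blocked by the arm. I check the tip against the kinematics, then descend.

```bash
python3 -c "
from h import *
print(plane('side',[[390,193],[401,194.5]],.103)*1000)"
python3 -m inch '[[0,0,0,0,20,0,20],[0,0,0,0,40,0,20],[0,0,0,0,50,0,20],[0,0,0,0,55,0,20],[0,0,0,0,58,0,20],[0,0,0,0,60,0,20],[0,0,0,0,60,0,20]]'
```

```text
[[ 637.27340488 -320.05576299  103.        ]
 [ 643.76626907 -351.85905516  103.        ]]
clock: 2.78
position: [0.6415, -0.3328, 0.0424]
tcp_rot: [0.456, -0.54, 0.541, -0.457]
wrist_force: [-0.3, 0.3, 0.1]
finger_gap: 0.0203
```

```bash
python3 -m inch '[[0,0,0,0,0,-5,20],[0,0,0,0,0,-10,20],[0,0,0,0,0,-13,20],[0,0,0,0,0,-16,20],[0,0,0,0,0,-20,20],[0,0,0,0,0,-24,20],[0,0,0,0,0,-28,20],[0,0,0,0,0,-32,20],[0,0,0,0,0,-36,20],[0,0,0,0,0,-40,20],[0,0,0,0,0,-44,20],[0,0,0,0,0,-48,20],[0,0,0,0,0,-52,20],[0,0,0,0,0,-56,20],[0,0,0,0,0,-60,20],[0,0,0,0,0,-64,20],[0,0,0,0,0,-67,20],[0,0,0,0,0,-69,20],[0,0,0,0,0,-70,20],[0,0,0,0,0,-70,20]]'
python3 -c "
from h import *
a=cams.snapshot('side'); crop('side',a,330,450,180,270,6,'pics/b_side.png')"
```

```text
clock: 4.45
position: [0.5717, -0.3208, 0.0414]
tcp_rot: [-0.457, 0.54, -0.54, 0.456]
wrist_force: [0.2, -0.3, -0.4]
finger_gap: 0.0202
```

View pics/b_side.png

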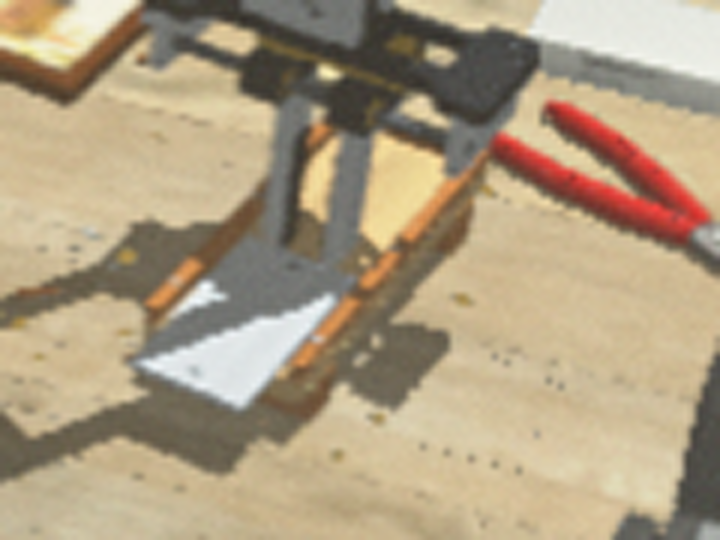

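```bash
python3 -c "
from h import *
d=np.array([.986,-.167]);f=np.array([476,-306.5])
P=plane('side',[[330+133/6-.5,180+360/6-.5],[330+242/6-.5,180+407/6-.5]],.045)[:,:2]*1000
print(P,(P-f)@d)"
```

```text
[[ 449.4434684  -270.38142881]
 [ 438.85929147 -327.5357495 ]] [-32.21654155 -33.10776844]
```

```bash
python3 -m inch '[[0,0,0,0,0,-3,20],[0,0,0,0,0,-6,20],[0,0,0,0,0,-9,20],[0,0,0,0,0,-12,20],[0,0,0,0,0,-14,20],[0,0,0,0,0,-14,20],[0,0,0,0,0,-14,20]]'
python3 -m inch '[[0,0,0,0,0,5,20],[0,0,0,0,-20,8,20],[0,0,0,0,-60,8,20],[0,0,0,0,-100,8,20],[0,0,0,0,-100,8,20]]'
python3 -c "
from h import *
go((300,-320,240),-99.6)"
```

```text
clock: 5.08
position: [0.558, -0.3184, 0.0414]
tcp_rot: [-0.457, 0.54, -0.54, 0.456]
wrist_force: [-0.3, 0.4, -0.5]
finger_gap: 0.0201
clock: 5.5
position: [0.5707, -0.3225, 0.1523]
tcp_rot: [0.455, -0.534, 0.546, -0.458]
wrist_force: [0.1, -0.8, 1.9]
finger_gap: 0.0199
rot [-0.016  0.001  0.007] shift [  43.2  -91.6 -265.9]
```

```bash
python3 -m inch '[[0,0,0,-174,-108,-304,90],[0,0,0,-174,-108,-304,90],[0,0,0,-174,-108,-304,90],[0,0,0,-174,-108,-304,90],[0,0,0,-174,-108,-304,90],[0,0,0,-174,-108,-304,90],[0,0,0,-174,-108,-304,90],[0,0,0,-174,-108,-304,90],[0,0,0,-174,-108,-304,90],[0,0,0,-174,-108,-304,90],[0,0,0,-174,-108,-304,90],[0,0,0,-174,-108,-304,90]]'
python3 -c "
from h import *
a=cams.snapshot('top');cv2.imwrite('pics/c_top_full.png',a[:,:,::-1]); crop('top',a,350,450,100,230,4,'pics/c_top.png')
b=cams.snapshot('side');cv2.imwrite('pics/c_side_full.png',b[:,:,::-1]); crop('side',b,330,450,180,270,6,'pics/c_side.png')
for n,i,roi in (('top',a,(375,435,130,230)),('side',b,(330,430,190,270))):
  r,bx,m=rect(n,i,roi,(0,0,150),(180,45,255),.046);print(n,r,bx.round(1).tolist())
"
```

```text
clock: 6.5
position: [0.296, -0.098, 0.2494]
tcp_rot: [0.456, -0.54, 0.54, -0.457]
wrist_force: [0.6, -0.4, 0.5]
finger_gap: 0.0897
top ((487.3578186035156, -308.2975769042969), (60.664894104003906, 121.25281524658203), 80.27635192871094) [[422.5, -328.0], [542.0, -348.3999938964844], [552.2000122070312, -288.6000061035156], [432.70001220703125, -268.20001220703125]]
side ((485.9893798828125, -307.85064697265625), (65.83460998535156, 122.41468811035156), 80.54949951171875) [[420.20001220703125, -330.29998779296875], [541.0, -350.3999938964844], [551.7999877929688, -285.3999938964844], [431.0, -265.29998779296875]]
```

View pics/c_top.png

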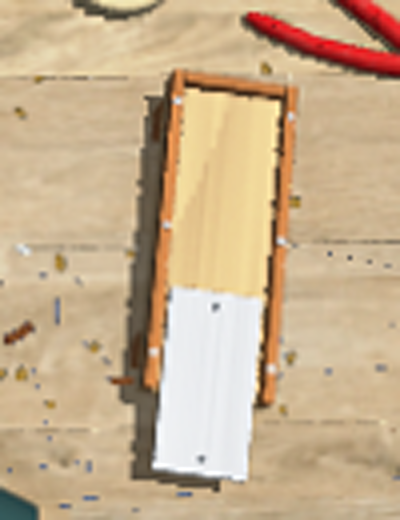

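View pics/c_side.png

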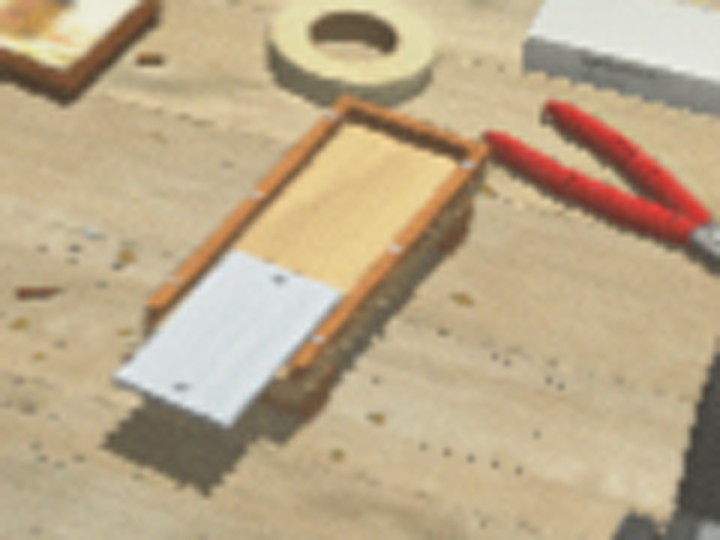

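The plate's overhang is about 48 mm (both views agree, centre (487,-308), yaw -9.7°), tray undisturbed. Now to the grasp.

```bash
python3 -c "
from h import *
go((458.3,-303.3,90),-99.7)"
```

```text
rot [ 0.002  0.002 -0.001] shift [175.3 158.1 194.6]
```

```bash
python3 -m inch '[[0,0.002,0,175,158,195,90],[0,0.002,0,175,158,195,90],[0,0.002,0,175,158,195,90],[0,0.002,0,175,158,195,90],[0,0.002,0,175,158,195,90],[0,0.002,0,175,158,195,90],[0,0.002,0,175,158,195,90],[0,0.002,0,175,158,195,90],[0,0.002,0,175,158,195,90],[0,0.002,0,175,158,195,90],[0,0.002,0,175,158,195,90],[0,0.002,0,175,158,195,90]]'
python3 -c "
from h import *
for i in range(3):
  go((458.3,-303.3,38.3),-99.7); b=cams.snapshot('side')
crop('side',b,310,450,150,270,5,'pics/d_side.png')"
```

```text
clock: 7.6
position: [0.4587, -0.3024, 0.0924]
tcp_rot: [0.456, -0.54, 0.541, -0.456]
wrist_force: [0.5, -0.4, 0.0]
finger_gap: 0.0901
rot [-0.001  0.     0.001] shift [ 0.9 54.1 -0.3]
rot [-0.002  0.001  0.001] shift [ 0.9 54.5 -0.4]
rot [-0.002  0.001  0.001] shift [ 0.9 54.6 -0.5]
```

View pics/d_side.png

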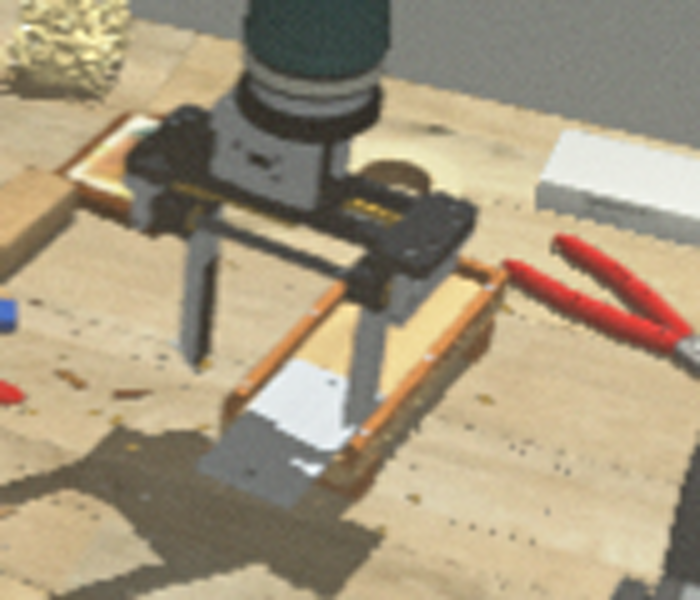

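```bash
python3 -m inch '[[0,0,0,1,20,0,90],[0,0,0,1,38,0,90],[0,0,0,1,47,0,90],[0,0,0,1,52,0,90],[0,0,0,1,54,0,90],[0,0,0,1,54,0,90],[0,0,0,1,54,0,90]]'
python3 -c "
from h import *
for i in range(3):
  go((458.3,-303.3,38.3),-99.7); b=cams.snapshot('side')
crop('side',b,310,450,150,270,5,'pics/e_side.png')"
```

```text
clock: 8.33
position: [0.459, -0.3041, 0.0385]
tcp_rot: [0.456, -0.54, 0.541, -0.456]
wrist_force: [0.0, -0.2, -0.5]
finger_gap: 0.0898
rot [-0.002  0.     0.001] shift [-0.6  0.2 -0.8]
rot [-0.002  0.     0.001] shift [-0.7  0.4 -0.9]
rot [-0.002  0.     0.001] shift [-0.7  0.3 -0.9]
```

View pics/e_side.png

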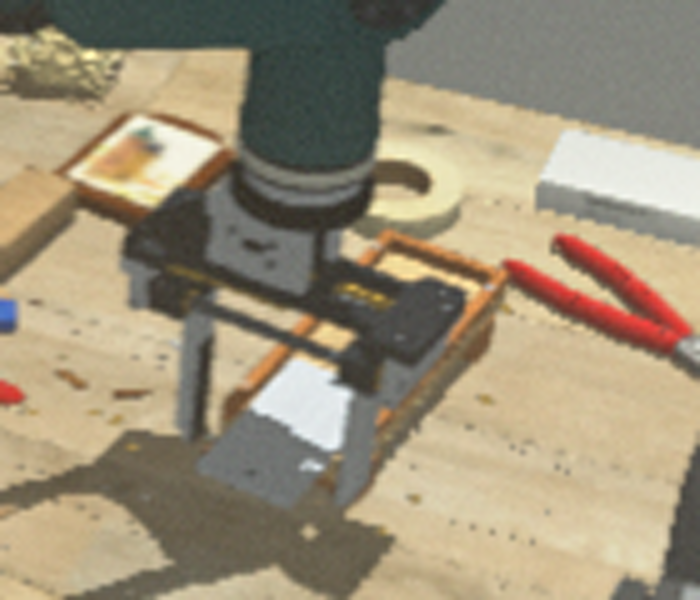

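Side view: fingers straddle the overhanging part, tips near (348,237) and (378,250), in front of the tray edge. Closing.

```bash
python3 -m inch '[[0,0,0,-0.5,0,0,70],[0,0,0,-0.5,0,0,64],[0,0,0,-0.5,0,0,62],[0,0,0,-0.5,0,0,60],[0,0,0,-0.5,0,0,57],[0,0,0,-0.5,0,0,50],[0,0,0,-0.5,0,0,50],[0,0,0,-0.5,0,0,50],[0,0,0,-0.5,0,0,50],[0,0,0,-0.5,0,0,50]]'
python3 -m inch '[[0,0,0,0,-2,0,50],[0,0,0,0,-5,0,50],[0,0,0,0,-10,0,50],[0,0,0,0,-15,0,50],[0,0,0,0,-15,0,50]]'
python3 -c "
from h import *
b=cams.snapshot('side')
crop('side',b,310,450,150,270,5,'pics/f_side.png')"
```

```text
clock: 9.32
position: [0.4585, -0.3032, 0.0375]
tcp_rot: [0.456, -0.54, 0.54, -0.456]
wrist_force: [0.3, 0.2, 0.1]
finger_gap: 0.0591
clock: 9.73
position: [0.4593, -0.3039, 0.0542]
tcp_rot: [0.456, -0.539, 0.541, -0.456]
wrist_force: [-0.0, -0.0, -0.4]
finger_gap: 0.0595
```

View pics/f_side.png

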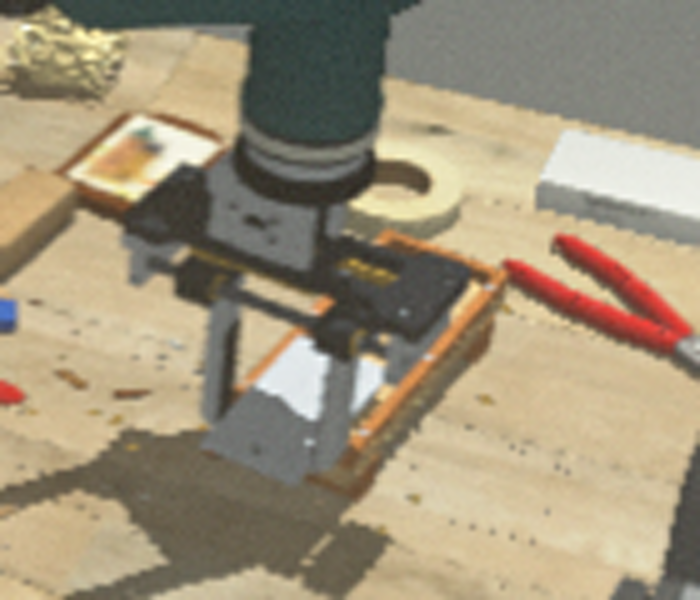

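```bash
cat >> h.py <<'E'
def proj(n,P):
    m=cams.camera_model(n);M=np.linalg.inv(m['world_from_camera']);P=np.array(P,float)
    q=P@M[:3,:3].T+M[:3,3]; q=np.c_[q[:,0],-q[:,1],-q[:,2]]
    K=np.array([[m['fx'],0,m['cx']],[0,m['fy'],m['cy']],[0,0,1]])
    return cv2.projectPoints(q,np.zeros(3),np.zeros(3),K,np.array([m['k1'],0,0,0,0.]))[0].reshape(-1,2)
E
python3 -c "
from h import *
print(proj('side',[[.42,.15,.024],[.42,.21,.024],[.54,.15,.024],[.54,.21,.024]]))
h=np.array([[602,163],[592,391]])/6+[110,160]-.4
P=plane('top',h,.024)*1000;print('holes',P,P.mean(0),np.degrees(np.arctan2(*(P[0]-P[1])[[1,0]])))
i=cv2.imread('pics/c_top_full.png')[:,:,::-1]
for V in (150,170,190,200):
  print(V,[rect('top',k,(190,230,170,240),(0,0,V),(180,45,255),.024)[0] for k in (i,cv2.imread('pics/top0.png')[:,:,::-1])])
  print(V,rect('top',i,(375,435,130,230),(0,0,V),(180,45,255),.046)[0])
g=cv2.imread('pics/c_side_full.png')
cv2.imwrite('pics/g.png',cv2.resize(g[150:250,100:260],None,fx=5,fy=5))
go((459,-304,200),-99.7)
"
```

```text
[[219.37519907 212.78960623]
 [202.98654745 207.87113947]
 [238.07621238 192.92537931]
 [222.22457629 188.48891738]]
holes [[527.49449862 181.75617175  24.        ]
 [428.66594185 186.03893967  24.        ]] [478.08022024 183.89755571  24.        ] -2.481378874931633
150 [((476.4037170410156, 182.9586944580078), (61.463645935058594, 122.11089324951172), 87.16114044189453), ((476.39898681640625, 182.95989990234375), (61.38508987426758, 122.1263656616211), 87.26597595214844)]
150 ((487.3578186035156, -308.2975769042969), (60.664894104003906, 121.25281524658203), 80.27635192871094)
170 [((477.3257751464844, 183.03370666503906), (61.16853332519531, 120.28282928466797), 87.28479766845703), ((477.6276550292969, 183.06689453125), (61.05414962768555, 119.68209838867188), 87.26597595214844)]
170 ((487.3578186035156, -308.2975769042969), (60.664894104003906, 121.25281524658203), 80.27635192871094)
190 [((477.65509033203125, 183.06558227539062), (61.05414962768555, 119.62718963623047), 87.26597595214844), ((477.85931396484375, 184.4179229736328), (60.1416015625, 119.30207824707031), 85.69786834716797)]
190 ((488.27154541015625, -308.5134582519531), (60.268638610839844, 119.52289581298828), 80.12305450439453)
200 [((477.85931396484375, 184.4179229736328), (60.1416015625, 119.30207824707031), 85.69786834716797), ((477.7533874511719, 184.46241760253906), (58.29439163208008, 119.56388854980469), 87.20750427246094)]
200 ((488.43170166015625, -308.66107177734375), (60.03270721435547, 119.15666961669922), 80.12305450439453)
rot [-0.002  0.     0.001] shift [   0.5 -146.4    0.2]
```

View pics/g.png

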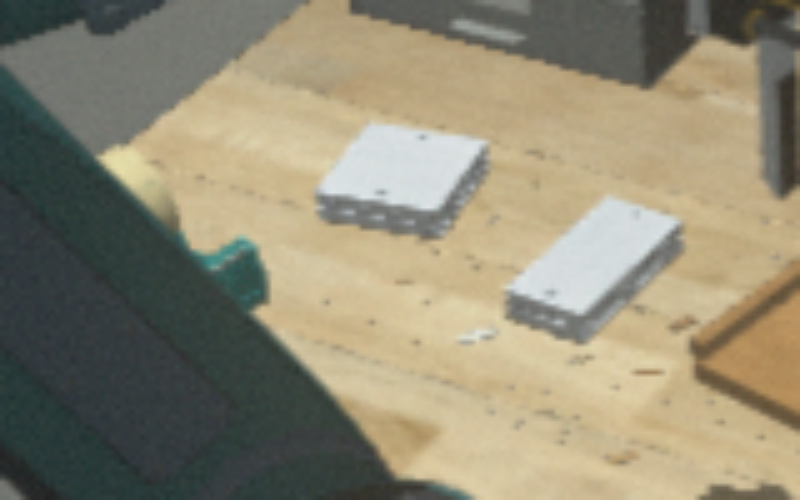

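```bash
python3 -m inch '[[0,0,0,0,-15,0,50],[0,0,0,0,-40,0,50],[0,0,0,0,-65,0,50],[0,0,0,0,-90,0,50],[0,0,0,0,-115,0,50],[0,0,0,0,-130,0,50],[0,0,0,0,-140,0,50],[0,0,0,0,-146,0,50],[0,0,0,0,-146,0,50],[0,0,0,0,-146,0,50]]'
python3 -c "
from h import *
b=cams.snapshot('side')
crop('side',b,310,450,110,230,5,'pics/i_side.png')
a=cams.snapshot('top')
crop('top',a,350,470,110,230,5,'pics/i_top.png')
print(ctrl.observe()['joints'])
go((448.3,184.9,200),-92.65)
"
```

```text
clock: 10.62
position: [0.4582, -0.3029, 0.1975]
tcp_rot: [-0.456, 0.541, -0.54, 0.456]
wrist_force: [0.1, 0.1, -1.6]
finger_gap: 0.0597
[-6.87327669e-01  8.90987746e-02  1.38606926e+00 -8.85281578e-05
  1.66955511e+00  1.05271487e+00]
rot [ 0.003 -0.123 -0.002] shift [-479.    -2.4  -91.6]
```

View pics/i_side.png

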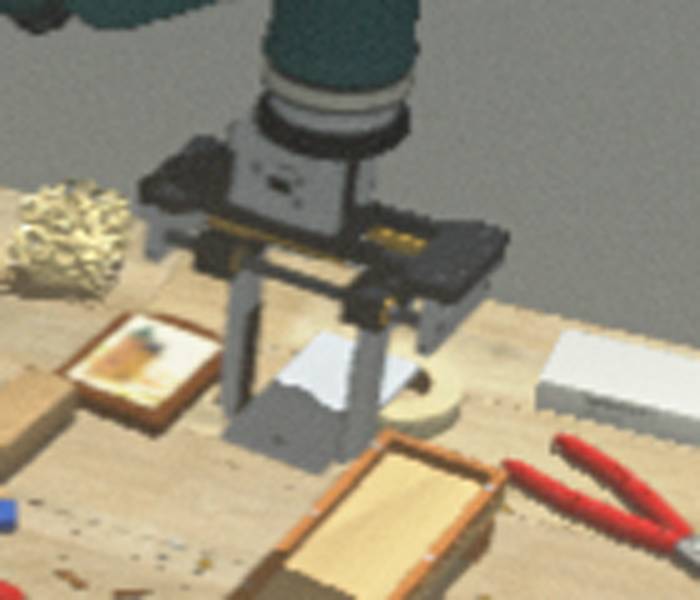

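View pics/i_top.png

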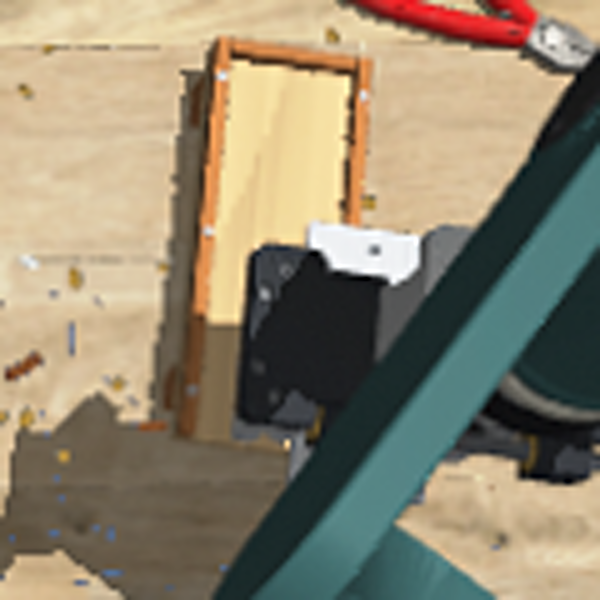

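```bash
python3 -c "
from h import *
c=np.array([[224,437],[325,472],[418,370],[325,332]])/5+[310,110]-.4
P=plane('side',c,.205)*1000;print(P)
print(np.linalg.norm(P-np.roll(P,1,0),axis=1),P.mean(0))
print(state()[0], P.mean(0)-[458.4,-303,205])
"
```

```text
[[ 430.49557841 -271.11013544  205.        ]
 [ 423.09638031 -328.72595131  205.        ]
 [ 536.46317443 -345.64170003  205.        ]
 [ 551.2990342  -288.26378713  205.        ]]
[122.015256    58.08898666 114.62186774  59.26489369] [ 485.33854183 -308.43539348  205.        ]
[ 457.90865236 -302.68930545  196.66797832] [26.93854183 -5.43539348  0.        ]
```

```bash
python3 -m inch '[[0,-0.01,0,-10,0,-2,50],[0,-0.02,0,-30,0,-6,50],[0,-0.03,0,-60,0,-12,50],[0,-0.04,0,-90,0,-17,50],[0,-0.05,0,-120,0,-23,50],[0,-0.06,0,-150,0,-29,50],[0,-0.06,0,-180,0,-35,50],[0,-0.07,0,-210,0,-40,50],[0,-0.08,0,-240,0,-46,50],[0,-0.08,0,-270,0,-52,50],[0,-0.09,0,-300,0,-58,50],[0,-0.1,0,-330,0,-63,50],[0,-0.1,0,-360,0,-69,50],[0,-0.11,0,-390,0,-75,50],[0,-0.11,0,-420,0,-80,50],[0,-0.12,0,-445,0,-85,50],[0,-0.123,0,-463,0,-89,50],[0,-0.123,0,-473,0,-91,50],[0,-0.123,0,-479,0,-92,50],[0,-0.123,0,-479,0,-92,50]]'
python3 -c "
from h import *
go((448.3,184.9,60),-92.65)
b=cams.snapshot('side')
crop('side',b,140,300,100,220,5,'pics/j_side.png')
a=cams.snapshot('top')
crop('top',a,130,270,140,260,5,'pics/j_top.png')
"
```

```text
clock: 12.38
position: [0.448, 0.1852, 0.1979]
tcp_rot: [-0.489, 0.511, -0.511, 0.488]
wrist_force: [-0.1, 0.1, -1.1]
finger_gap: 0.0597
rot [0.001 0.002 0.   ] shift [  0.2 137.9   0.5]
```

View pics/j_side.png

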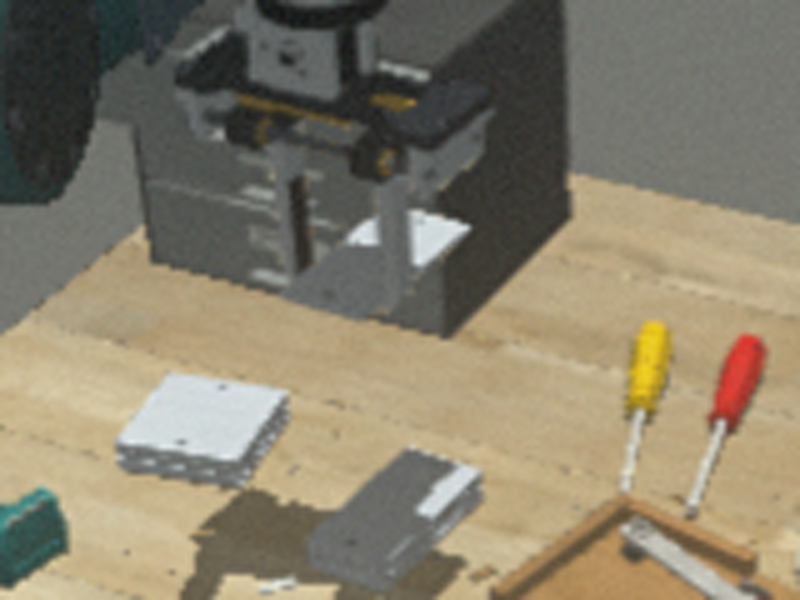

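View pics/j_top.png

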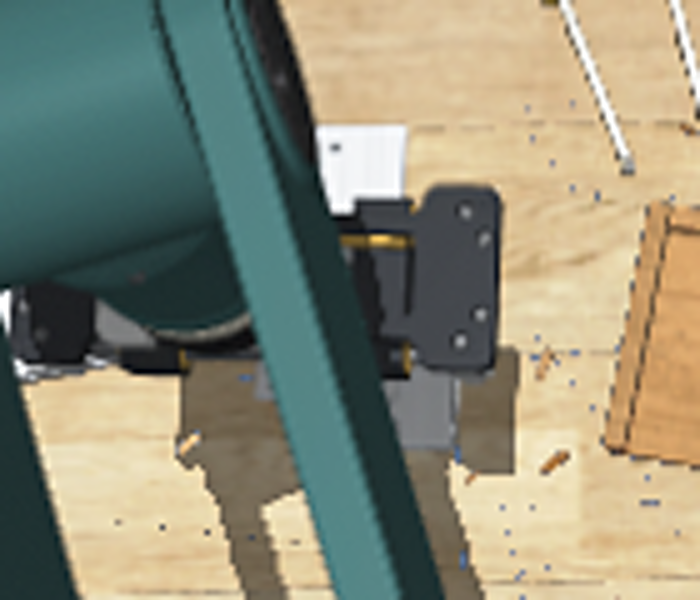

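```bash
python3 -m inch '[[0,0,0,0,10,0,50],[0,0,0,0,25,0,50],[0,0,0,0,45,0,50],[0,0,0,0,65,0,50],[0,0,0,0,85,0,50],[0,0,0,0,105,0,50],[0,0,0,0,120,0,50],[0,0,0,0,130,0,50],[0,0,0,0,137,0,50],[0,0,0,0,142,0,50],[0,0,0,0,145,0,50],[0,0,0,0,145,0,50],[0,0,0,0,145,0,50]]'
python3 -c "
from h import *
go((448.3,184.9,38),-92.65)
b=cams.snapshot('side');cv2.imwrite('pics/k_full.png',b[:,:,::-1])
crop('side',b,180,280,150,230,7,'pics/k_side.png')
a=cams.snapshot('top');cv2.imwrite('pics/kt_full.png',a[:,:,::-1])
crop('top',a,160,260,160,250,6,'pics/k_top.png')
go((448.3,184.9,38),-92.65)
"
```

```text
clock: 13.57
position: [0.4491, 0.1846, 0.0541]
tcp_rot: [0.488, -0.511, 0.512, -0.489]
wrist_force: [0.2, 0.0, -1.3]
finger_gap: 0.0595
rot [-0.001  0.    -0.   ] shift [-0.3 16.1 -0.8]
rot [-0.002  0.    -0.   ] shift [-0.2 16.4 -0.9]
```

View pics/k_side.png

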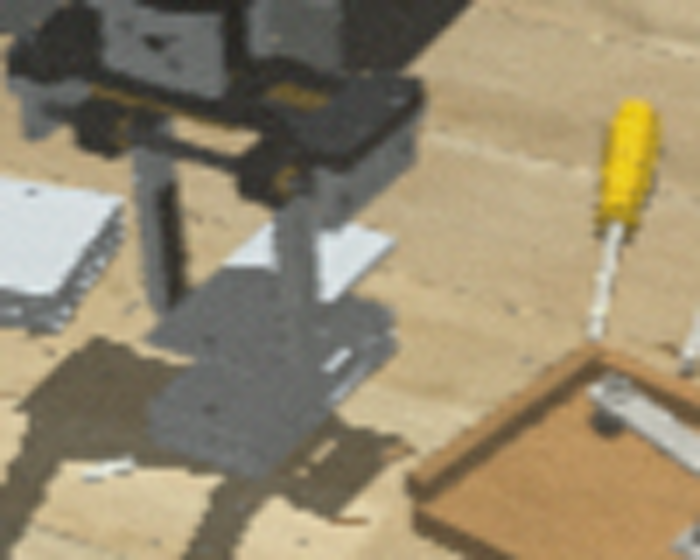

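View pics/k_top.png

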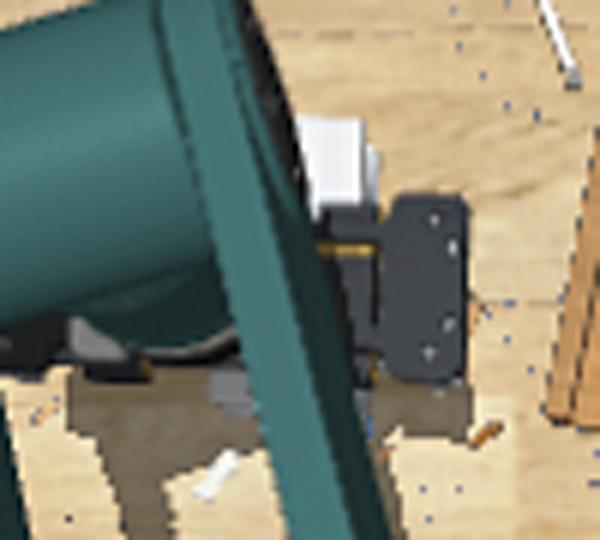

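```bash
python3 -c "
from h import *
k=lambda u:np.array(u)/7+[180,150]-.43
zt=.0543+.0018+.006
for nm,a,b in (('hole',[208,343],[211,408]),('nearleft',[148,340],[149,405]),('farright',[397,240],[398,309])):
  A=plane('side',[k(a)],zt)*1000;B=plane('side',[k(b)],.024)*1000;print(nm,A,B,A-B)
t=lambda u:np.array(u)/6+[160,160]-.4
# far right corner top view
A=plane('top',[t([363,119])],zt)*1000; print(A)
from numpy import cos,sin,radians as r
c=np.array([477.7,183.5]);x=np.array([cos(r(-2.65)),sin(r(-2.65))]);y=np.array([-x[1],x[0]])
print('pile corners fr,fl,nr,nl',c+60*x-30*y,c+60*x+30*y,c-60*x-30*y,c-60*x+30*y)
"
```

```text
hole [[427.22144512 187.72766485  62.1       ]] [[429.24137913 190.82044681  24.        ]] [[-2.01993401 -3.09278196 38.1       ]]
nearleft [[417.69547027 213.11576841  62.1       ]] [[419.10997934 217.36185368  24.        ]] [[-1.41450906 -4.24608527 38.1       ]]
farright [[535.01000706 151.86270649  62.1       ]] [[533.73917396 152.67894577  24.        ]] [[ 1.2708331  -0.81623928 38.1       ]]
[[537.22522377 149.90028117  62.1       ]]
pile corners fr,fl,nr,nl [536.24879405 150.7579977 ] [539.02287828 210.69383386] [416.37712172 156.30616614] [419.15120595 216.2420023 ]
```

```bash
python3 -m inch '[[0,0,0,0,5,0,50],[0,0,0,0,12,0,50],[0,0,0,0,18,0,50],[0,0,0,0,22,0,50],[0,0,0,0,24,0,50],[0,0,0,0,24,0,50],[0,0,0,0,24,0,50]]'
python3 -c "
from h import *
b=cams.snapshot('side');cv2.imwrite('pics/l_full.png',b[:,:,::-1])
crop('side',b,190,250,175,225,12,'pics/l_side.png')
a=cams.snapshot('top');cv2.imwrite('pics/lt_full.png',a[:,:,::-1])
crop('top',a,190,240,170,240,8,'pics/l_top.png')
go((448.3,184.9,38),-92.65)
"
```

```text
clock: 14.25
position: [0.4484, 0.1844, 0.0292]
tcp_rot: [-0.489, 0.511, -0.511, 0.488]
wrist_force: [-0.0, -0.0, -1.7]
finger_gap: 0.0598
rot [-0.001  0.    -0.   ] shift [-0.4 -8.3 -0.5]
```

View pics/l_side.png

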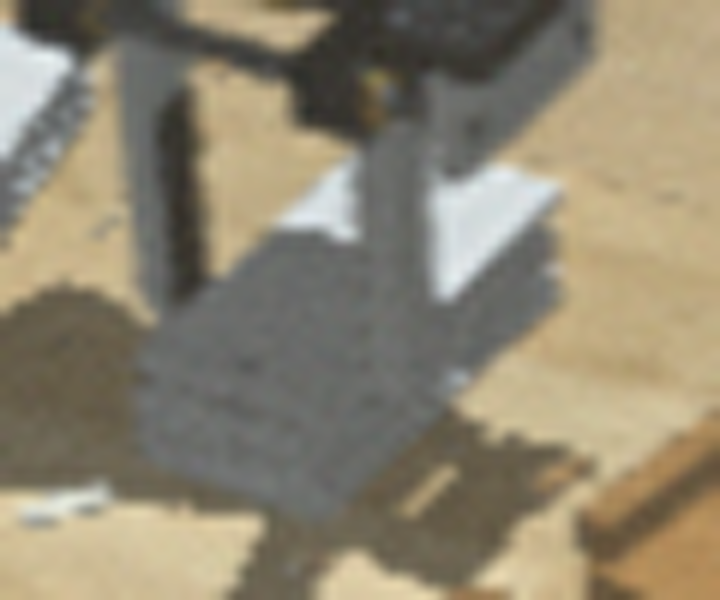

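View pics/l_top.png

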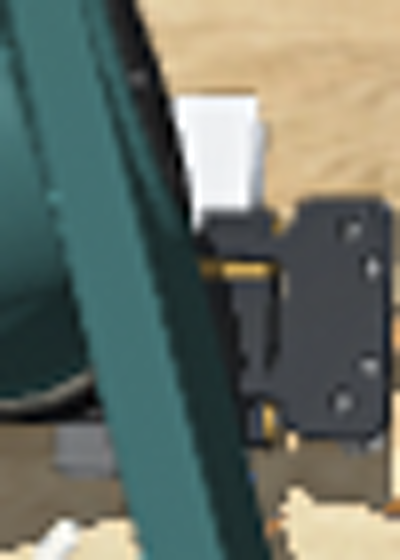

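```bash
python3 -c "
from h import *
g=cv2.imread('pics/l_full.png')[175:225,190:250]
g=np.clip((g.astype(float)-60)*3,0,255).astype(np.uint8)
cv2.imwrite('pics/l_en.png',cv2.resize(g,None,fx=12,fy=12,interpolation=cv2.INTER_CUBIC))
f=cv2.imread('pics/c_side_full.png')[175:225,190:250]
cv2.imwrite('pics/l_ref.png',cv2.resize(f,None,fx=12,fy=12,interpolation=cv2.INTER_CUBIC))
f=cv2.imread('pics/top0.png')[170:240,190:240]
cv2.imwrite('pics/l_tref.png',cv2.resize(f,None,fx=8,fy=8,interpolation=cv2.INTER_CUBIC))
"
```

```text
(no output)
```

View pics/l_en.png

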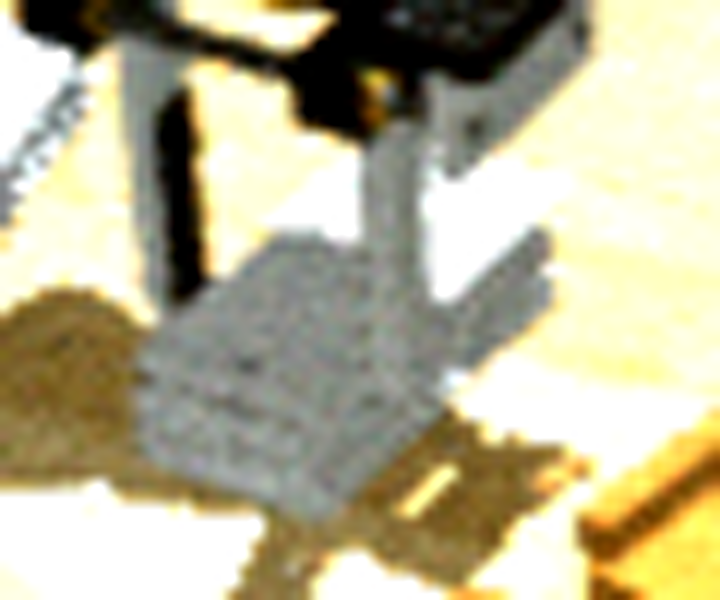

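View pics/l_ref.png

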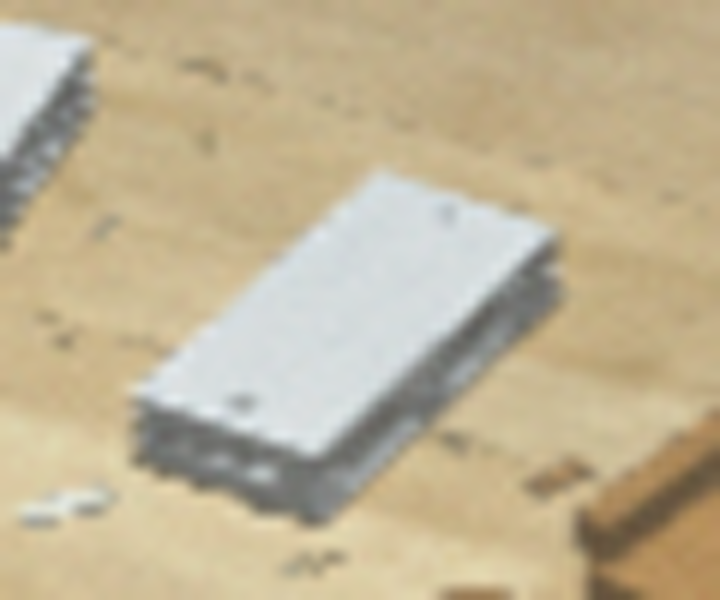

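View pics/l_tref.png

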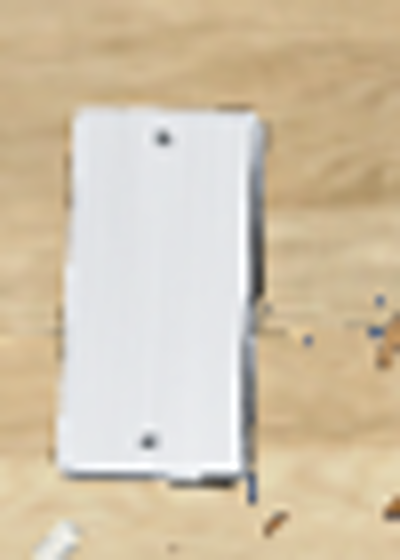

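```bash
python3 -c "
from h import *
k=lambda u:np.array(u)/12+[190,175]-.46
zt=.0292+.0018+.006
for dz in (0,-.002):
 for nm,a,b in (('hole',[248,362],[242,402]),('nearleft',[139,352],[134,398]),('farright',[566,187],[557,237])):
  A=plane('side',[k(a)],zt+dz)*1000;B=plane('side',[k(b)],.024)*1000;print(nm,A.round(1),B.round(1),(A-B).round(1))
t=lambda u:np.array(u)/8+[190,170]-.44
print('top FR',plane('top',[t([257,96])],zt)*1000,plane('top',[t([259,113])],.024)*1000)
"
```

```text
hole [[429.5 188.   37. ]] [[428.4 190.3  24. ]] [[ 1.1 -2.3 13. ]]
nearleft [[421.  216.2  37. ]] [[417.6 217.   24. ]] [[ 3.3 -0.8 13. ]]
farright [[535.9 152.1  37. ]] [[530.2 152.5  24. ]] [[ 5.7 -0.3 13. ]]
hole [[431.8 189.6  35. ]] [[428.4 190.3  24. ]] [[ 3.4 -0.8 11. ]]
nearleft [[423.2 217.8  35. ]] [[417.6 217.   24. ]] [[ 5.6  0.9 11. ]]
farright [[538.4 153.7  35. ]] [[530.2 152.5  24. ]] [[ 8.2  1.2 11. ]]
top FR [[537.43234972 149.42067453  37.        ]] [[534.7634381 150.5894212  24.       ]]
```

```bash
cat >> h.py <<'E'
def edge(img,p,q):  # subpixel position of bright/dark transition along p->q
    g=cv2.GaussianBlur(cv2.cvtColor(img,cv2.COLOR_RGB2HSV)[:,:,1].astype(np.float32),(0,0),.5)
    p=np.array(p,float);q=np.array(q,float);n=200;t=np.linspace(0,1,n)[:,None];L=(p+(q-p)*t).astype(np.float32)
    v=cv2.remap(g,L[:,0],L[:,1],cv2.INTER_LINEAR).ravel()
    h=(v[:20].mean()+v[-20:].mean())/2; s=np.nonzero((v[:-1]-h)*(v[1:]-h)<=0)[0]
    return L[s[0]] if len(s) else None, (v[:20].mean(),v[-20:].mean())
E
python3 -c "
from h import *
A=cv2.imread('pics/top0.png')[:,:,::-1];B=cv2.imread('pics/lt_full.png')[:,:,::-1]
def run(im,pts,z):
  R=[]
  for p,q in pts:
    e,_=edge(im,p,q)
    if e is not None: R.append(plane('top',[e],z)[0,:2]*1000)
  return np.array(R)
far=lambda u0,u1,v0,v1:[((u,v0),(u,v1)) for u in np.arange(u0,u1,1.)]
lat=lambda v0,v1,u0,u1:[((u0,v),(u1,v)) for v in np.arange(v0,v1,1.)]
for nm,im,pts,z in (('pile far',A,far(201,220,188,179),.024),('pile near',A,far(200,217,223,234),.024),('pile left',A,lat(187,225,204,193),.024),('plate far',B,far(215,220,187,178),.037),('plate right',B,lat(184,194,217,227),.037),('pile right',A,lat(187,225,214,226),.024)):
  r=run(im,pts,z);print(nm,np.median(r,0).round(1)); 
  v=cv2.fitLine(r.astype(np.float32),cv2.DIST_HUBER,0,.01,.01).ravel();a=np.degrees(np.arctan2(v[1],v[0]));print('   ang',round(a,2),v[2:].round(1))
"
```

```text
pile far [537.5 181.6]
   ang 86.76 [536.9 175.4]
pile near [416.8 186.7]
   ang 84.89 [415.5 179.6]
pile left [479.2 213.6]
   ang -2.98 [487.4 213.1]
plate far [537.9 161.4]
   ang 87.57 [537.8 161.4]
plate right [519.2 147.7]
   ang -0.05 [519.2 147.6]
pile right [477.5 151.4]
   ang -2.57 [491.7 150.3]
```

```bash
python3 -c "
from h import *
A=cv2.imread('pics/c_top_full.png')[:,:,::-1]
def run(im,pts,z):
  R=[]
  for p,q in pts:
    e,_=edge(im,p,q)
    if e is not None: R.append(plane('top',[e],z)[0,:2]*1000)
  return np.array(R)
far=lambda u0,u1,v0,v1:[((u,v0),(u,v1)) for u in np.arange(u0,u1,1.)]
lat=lambda v0,v1,u0,u1:[((u0,v),(u1,v)) for v in np.arange(v0,v1,1.)]
for nm,im,pts in (('near',A,far(391,410,213,225)),('far',A,far(395,413,178,168)),('left',A,lat(201,214,398,382)),('right',A,lat(203,216,405,420))):
  r=run(im,pts,.046);print(nm,np.median(r,0).round(1)); 
  v=cv2.fitLine(r.astype(np.float32),cv2.DIST_HUBER,0,.01,.01).ravel();a=np.degrees(np.arctan2(v[1],v[0]));print('   ang',round(a,2),v[2:].round(1))
ps=[]
for i in range(3): ps.append(state()[0]); cams.snapshot('top')
print(np.mean(ps,0))
"
```

```text
near [ 426.6 -299.6]
   ang 81.88 [ 427.3 -299.4]
far [ 547.1 -317.9]
   ang 80.34 [ 547.2 -318. ]
left [ 458.4 -272.5]
   ang -8.98 [ 461.2 -272.4]
right [ 451.6 -333.3]
   ang -10.1 [ 452.7 -332.8]
[448.8019262  184.53311001  29.75005146]
```

```bash
python3 -m inch '[[0,0,0,-0.3,2,-1,50],[0,0,0,-0.3,4,-1,50],[0,0,0,-0.3,5,-1,50],[0,0,0,-0.3,5.5,-1,50],[0,0,0,-0.3,5.5,-1,50],[0,0,0,-0.3,5.5,-1,50]]'
python3 -c "
from h import *
ps=[]
for i in range(3): ps.append(state()[0]); b=cams.snapshot('side')
print(np.mean(ps,0),ctrl.observe()['wrist_force'],ctrl.observe()['wrist_torque'])
g=np.clip((b[175:225,190:250,::-1].astype(float)-60)*2,0,255).astype(np.uint8)
cv2.imwrite('pics/n_en.png',cv2.resize(g,None,fx=12,fy=12,interpolation=cv2.INTER_CUBIC))
"
```

```text
clock: 15.0
position: [0.4474, 0.1848, 0.0242]
tcp_rot: [-0.488, 0.511, -0.511, 0.488]
wrist_force: [-1.6, -0.0, 3.5]
finger_gap: 0.0592
[447.37610235 184.79902092  24.24085212] [-3.0527932  -1.0891594   4.07445067] [-0.0181555   0.55102024  0.06739521]
```

View pics/n_en.png

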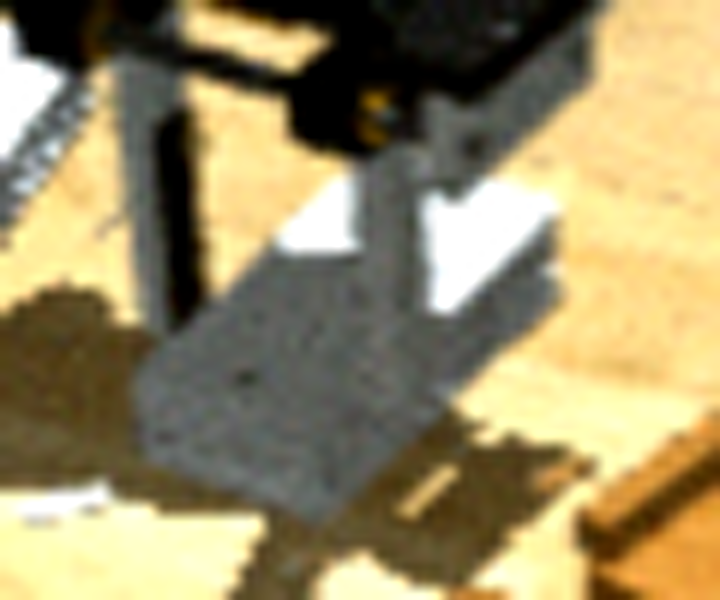

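```bash
python3 -m inch '[[0,0,0,0,-0.5,0,62],[0,0,0,0,-0.5,0,63],[0,0,0,0,-0.5,0,65],[0,0,0,0,-0.5,0,70],[0,0,0,0,-0.5,0,80],[0,0,0,0,-0.5,0,84],[0,0,0,0,-0.5,0,84],[0,0,0,0,-0.5,0,84]]'
python3 -m inch '[[0,0,0,0,-10,0,84],[0,0,0,0,-30,0,84],[0,0,0,0,-60,0,84],[0,0,0,0,-100,0,84],[0,0,0,0,-140,0,84],[0,0,0,40,-160,0,84],[0,0,0,80,-160,0,84],[0,0,0,120,-160,0,84],[0,0,0,160,-160,0,84],[0,0,0,200,-160,0,84],[0,0,0,240,-160,0,84],[0,0,0,280,-160,0,84],[0,0,0,320,-160,0,84],[0,0,0,340,-160,0,84],[0,0,0,340,-160,0,84],[0,0,0,340,-160,0,84]]'
python3 -c "
from h import *
b=cams.snapshot('side');cv2.imwrite('pics/p_full.png',b[:,:,::-1])
crop('side',b,190,250,175,225,12,'pics/p_side.png')
a=cams.snapshot('top');cv2.imwrite('pics/pt_full.png',a[:,:,::-1])
crop('top',a,190,240,170,240,8,'pics/p_top.png')
"
```

```text
clock: 15.82
position: [0.4475, 0.1848, 0.0244]
tcp_rot: [0.488, -0.511, 0.511, -0.488]
wrist_force: [1.0, -0.9, 1.0]
finger_gap: 0.0837
clock: 17.15
position: [0.4317, -0.1555, 0.185]
tcp_rot: [0.487, -0.512, 0.512, -0.488]
wrist_force: [-0.5, 0.4, 0.4]
finger_gap: 0.084
```

View pics/p_side.png

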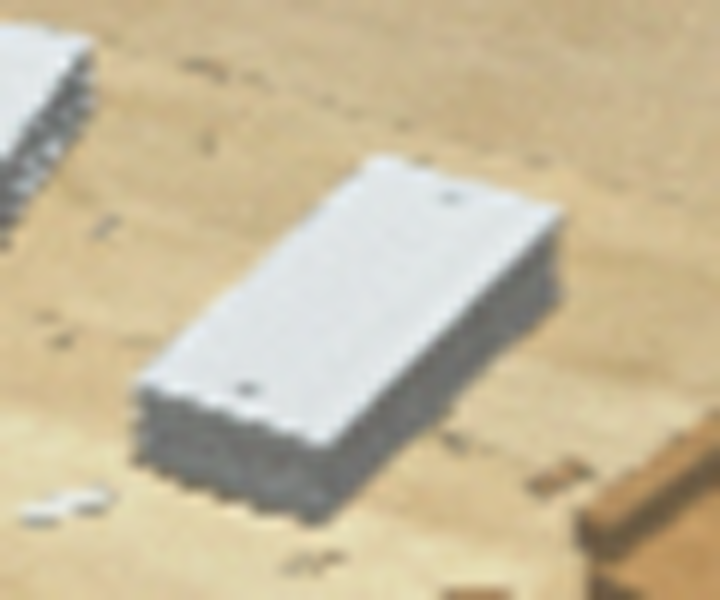

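View pics/p_top.png

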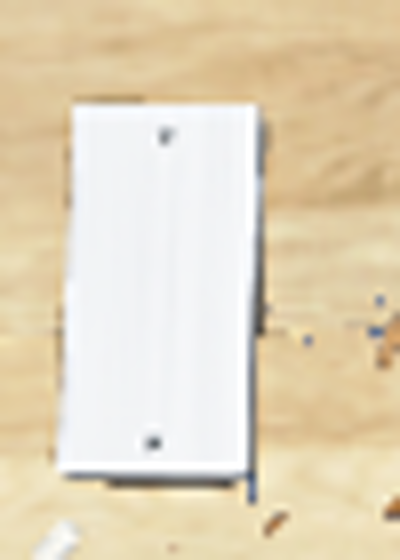

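```bash
python3 -c "
from h import *
t=lambda u:np.array(u)/8+[190,170]-.44
k=lambda u:np.array(u)/12+[190,175]-.46
def hole(im,roi):
  x0,x1,y0,y1=roi;g=255-cv2.cvtColor(im,cv2.COLOR_RGB2GRAY)[y0:y1,x0:x1].astype(float);g-=np.median(g);g[g<15]=0
  yy,xx=np.mgrid[y0:y1,x0:x1];return [(xx*g).sum()/g.sum(),(yy*g).sum()/g.sum()]
T0=cv2.imread('pics/c_top_full.png')[:,:,::-1];T1=cv2.imread('pics/pt_full.png')[:,:,::-1]
S0=cv2.imread('pics/c_side_full.png')[:,:,::-1];S1=cv2.imread('pics/p_full.png')[:,:,::-1]
for n,I0,I1,rs in (('top',T0,T1,[(207,214,183,191),(205,212,221,229)]),):
  h0=[hole(I0,r) for r in rs];h1=[hole(I1,r) for r in rs]
  A=plane(n,h0,.024)*1000;B=plane(n,h1,.030)*1000;print(n,'pile',A.round(1).tolist(),'plate',B.round(1).tolist(),'mean diff',(B-A).mean(0).round(2),[round(np.degrees(np.arctan2(*(P[0]-P[1])[[1,0]])),2) for P in(A,B)])
A=plane('side',k([[242,402],[447,213]]),.024)*1000;B=plane('side',k([[247,388],[452,197]]),.030)*1000;print('side',(B-A).round(1).tolist(),(B-A).mean(0).round(2))
for V in (150,170,190): print(V,[rect('top',I,(190,230,170,240),(0,0,V),(180,45,255),z)[0] for I,z in((T0,.024),(T1,.030))],[rect('side',I,(195,240,180,220),(0,0,V),(180,45,255),z)[0] for I,z in((S0,.024),(S1,.030))])
"
```

```text
top pile [[531.5, 181.0, 24.0], [428.8, 186.3, 24.0]] plate [[526.8, 179.8, 30.0], [427.7, 184.2, 30.0]] mean diff [-2.91 -1.67  6.  ] [np.float64(-2.98), np.float64(-2.52)]
side [[-0.9, -2.6, 6.0], [-0.2, -2.1, 6.0]] [-0.54 -2.35  6.  ]
150 [((476.4037170410156, 182.9586944580078), (61.463645935058594, 122.11089324951172), 87.16114044189453), ((476.55560302734375, 181.55621337890625), (61.50528335571289, 119.95707702636719), 87.54488372802734)] [((473.3405456542969, 186.8495330810547), (61.037296295166016, 124.90184783935547), 86.91355895996094), ((466.778564453125, 184.94589233398438), (62.00011444091797, 141.74984741210938), 87.6365737915039)]
170 [((477.3257751464844, 183.03370666503906), (61.16853332519531, 120.28282928466797), 87.28479766845703), ((476.5599060058594, 181.65687561035156), (61.30384063720703, 119.95707702636719), 87.54488372802734)] [((476.7840576171875, 187.43016052246094), (60.69948959350586, 117.53202819824219), 85.97368621826172), ((475.5061340332031, 184.63894653320312), (61.893672943115234, 124.28422546386719), 87.6365737915039)]
190 [((477.65509033203125, 183.06558227539062), (61.05414962768555, 119.62718963623047), 87.26597595214844), ((476.56207275390625, 181.70736694335938), (61.20275115966797, 119.95707702636719), 87.54488372802734)] [((477.21807861328125, 187.20135498046875), (59.41206359863281, 117.54328155517578), 87.31265258789062), ((476.93035888671875, 185.70933532714844), (60.231536865234375, 121.20481872558594), 88.65394592285156)]
```

The plate is on the pile and the pile hasn't moved, but holes and outlines show it about 1.7 mm to -y and 0.7 mm to -x. There is ample time, so I'll regrip at its middle and correct.

```bash
python3 -c "
from h import *
go((476.2,183.5,120),-92.5)"
```

```text
rot [-0.    -0.002 -0.   ] shift [-339.1   65.1   28.9]
```

```bash
python3 -m inch '[[0,0,0,-40,0,5,84],[0,0,0,-80,0,10,84],[0,0,0,-120,0,15,84],[0,0,0,-160,0,20,84],[0,0,0,-200,0,29,84],[0,0,0,-240,0,29,84],[0,0,0,-280,20,29,84],[0,0,0,-310,40,29,84],[0,0,0,-330,55,29,84],[0,0,0,-339,65,29,84],[0,0,0,-339,65,29,84],[0,0,0,-339,65,29,84]]'
python3 -c "
from h import *
for i in range(4):
  go((476.2,183.5,26.2),-92.5); cams.snapshot('side')"
```

```text
clock: 18.25
position: [0.4758, 0.1828, 0.1194]
tcp_rot: [0.489, -0.511, 0.511, -0.488]
wrist_force: [-0.3, -0.6, 0.2]
finger_gap: 0.084
rot [ 0.001 -0.     0.001] shift [-0.8 93.2  0.4]
rot [-0.001 -0.002  0.001] shift [-1.3 94.1 -0.6]
rot [-0.002 -0.003  0.   ] shift [-1.6 94.6 -1.2]
rot [-0.003 -0.004 -0.   ] shift [-1.8 94.8 -1.5]
```

```bash
python3 -m inch '[[0,0,0,-1,20,-1,84],[0,0,0,-1,45,-1,84],[0,0,0,-1,65,-1,84],[0,0,0,-1,80,-1,84],[0,0,0,-1,86,-1,84],[0,0,0,-1,90,-1,84],[0,0,0,-1,90,-1,84],[0,0,0,-1,90,-1,84],[0,0,0,-1,90,-1,84]]'
python3 -c "
from h import *
for i in range(4):
  go((476.2,183.5,26.2),-92.5); b=cams.snapshot('side')
crop('side',b,190,250,165,225,10,'pics/q_side.png')"
```

```text
clock: 19.2
position: [0.4767, 0.1836, 0.031]
tcp_rot: [0.487, -0.511, 0.512, -0.489]
wrist_force: [-0.6, -0.3, -0.0]
finger_gap: 0.0837
rot [-0.003 -0.003 -0.001] shift [ 0.2  4.8 -0.5]
rot [-0.003 -0.003 -0.001] shift [ 0.2  4.7 -0.4]
rot [-0.002 -0.003 -0.001] shift [ 0.2  4.5 -0.2]
rot [-0.002 -0.003 -0.   ] shift [ 0.2  4.3 -0. ]
```

View pics/q_side.png

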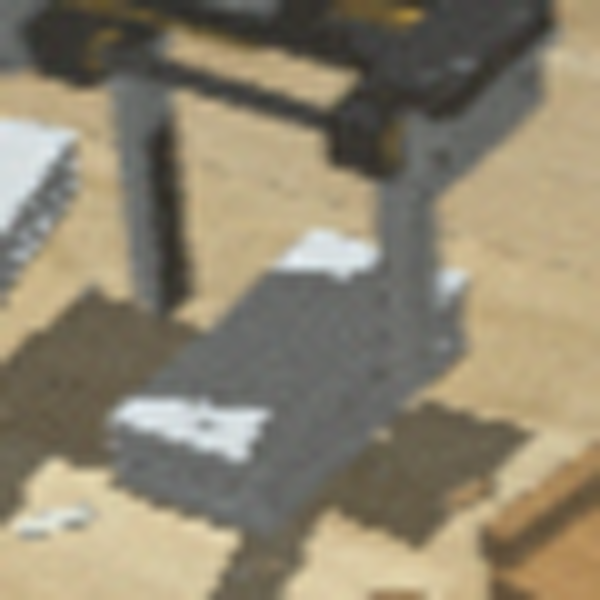

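Fingers straddle the middle of the stack, tips just above it, well clear on both sides. I go down 4.5 mm, grip and lift slightly.

```bash
python3 -m inch '[[0,0,0,0,3,0,84],[0,0,0,0,4.5,0,80],[0,0,0,0,4.5,0,70],[0,0,0,0,4.5,0,65],[0,0,0,0,4.5,0,63],[0,0,0,0,4.5,0,61],[0,0,0,0,4.5,0,60],[0,0,0,0,4.5,0,57],[0,0,0,0,4.5,0,50],[0,0,0,0,4.5,0,50],[0,0,0,0,4.5,0,50],[0,0,0,0,4.5,0,50]]'
python3 -c "
from h import *
ps=[]
for i in range(3): ps.append(state()[0]); cams.snapshot('top')
print(np.mean(ps,0),ctrl.observe()['wrist_force'])"
python3 -m inch '[[0,0,0,0,-1,0,50],[0,0,0,0,-3,0,50],[0,0,0,0,-5,0,50],[0,0,0,0,-5,0,50],[0,0,0,0,-5,0,50]]'
python3 -c "
from h import *
ps=[]
for i in range(3): ps.append(state()[0]); b=cams.snapshot('side')
crop('side',b,190,250,165,225,10,'pics/r_side.png')
print(np.mean(ps,0),ctrl.observe()['wrist_force'])"
```

```text
clock: 20.4
position: [0.4756, 0.1835, 0.025]
tcp_rot: [0.488, -0.511, 0.511, -0.488]
wrist_force: [0.6, -0.2, 0.6]
finger_gap: 0.059
[475.56129806 183.51652444  25.00226282] [-0.00218605 -0.96144023 -0.00834993]
clock: 20.97
position: [0.4756, 0.1836, 0.0301]
tcp_rot: [0.488, -0.511, 0.512, -0.488]
wrist_force: [0.1, 0.4, -0.9]
finger_gap: 0.0593
[475.52234891 183.54238906  30.016243  ] [-0.15836589  0.2359766  -0.82422775]
```

View pics/r_side.png

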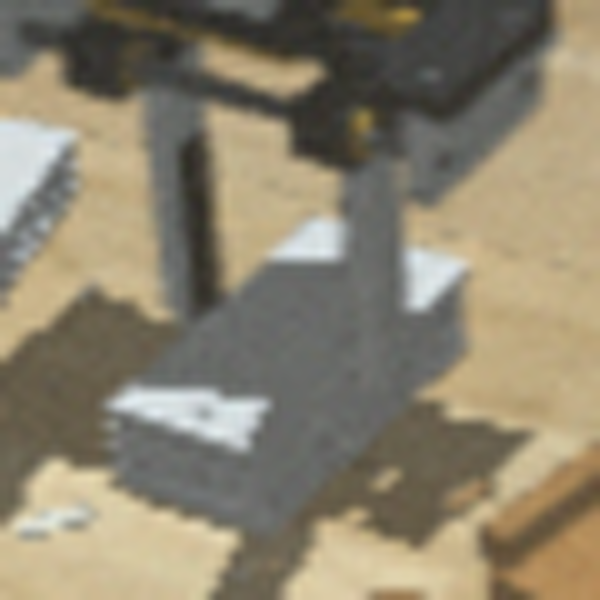

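```bash
python3 -m inch '[[0,0,0,-1,0,0.4,50],[0,0,0,-1.7,0,0.8,50],[0,0,0,-1.7,0,0.8,50],[0,0,0,-1.7,2,0.8,50],[0,0,0,-1.7,3.5,0.8,50],[0,0,0,-1.7,4.5,0.8,50],[0,0,0,-1.7,4.7,0.8,50],[0,0,0,-1.7,4.7,0.8,50],[0,0,0,-1.7,4.7,0.8,50]]'
python3 -c "
from h import *
ps=[]
for i in range(3): ps.append(state()[0]); cams.snapshot('top')
print(np.mean(ps,0),ctrl.observe()['wrist_force'])"
```

```text
clock: 21.87
position: [0.4763, 0.1852, 0.0252]
tcp_rot: [0.488, -0.511, 0.511, -0.488]
wrist_force: [0.4, 0.7, -0.3]
finger_gap: 0.0597
[476.36414408 185.15963785  25.20312048] [-0.22947074  0.41882725 -0.637729  ]
```

```bash
python3 -m inch '[[0,0,0,0,0,0,61],[0,0,0,0,0,0,63],[0,0,0,0,0,0,66],[0,0,0,0,0,0,75],[0,0,0,0,0,0,84],[0,0,0,0,0,0,84],[0,0,0,0,0,0,84],[0,0,0,0,0,0,84]]'
python3 -m inch '[[0,0,0,0,-10,0,84],[0,0,0,0,-30,0,84],[0,0,0,0,-60,0,84],[0,0,0,0,-100,0,84],[0,0,0,0,-140,0,84],[0,0,0,40,-160,-28,84],[0,0,0,80,-160,-28,84],[0,0,0,120,-160,-28,84],[0,0,0,160,-160,-28,84],[0,0,0,200,-160,-28,84],[0,0,0,240,-160,-28,84],[0,0,0,280,-160,-28,84],[0,0,0,320,-160,-28,84],[0,0,0,340,-160,-28,84],[0,0,0,340,-160,-28,84],[0,0,0,340,-160,-28,84]]'
python3 -c "
from h import *
b=cams.snapshot('side');cv2.imwrite('pics/u_full.png',b[:,:,::-1])
crop('side',b,190,250,175,225,12,'pics/u_side.png')
a=cams.snapshot('top');cv2.imwrite('pics/ut_full.png',a[:,:,::-1])
crop('top',a,190,240,170,240,8,'pics/u_top.png')
T0=cv2.imread('pics/c_top_full.png')[:,:,::-1]
for V in (150,170,190): print(V,[rect('top',I,(190,230,170,240),(0,0,V),(180,45,255),z)[0] for I,z in((T0,.024),(a,.030))])
for I,z in((T0,.024),(a,.030)): print(rect('top',I,(115,170,170,225),(0,0,170),(180,45,255),.024)[0])
"
```

```text
clock: 22.68
position: [0.4764, 0.1852, 0.0253]
tcp_rot: [0.488, -0.511, 0.511, -0.488]
wrist_force: [-0.6, -0.1, -0.0]
finger_gap: 0.0839
clock: 24.02
position: [0.4326, -0.1538, 0.1858]
tcp_rot: [0.487, -0.512, 0.512, -0.488]
wrist_force: [0.2, 0.8, -0.8]
finger_gap: 0.0838
150 [((476.4037170410156, 182.9586944580078), (61.463645935058594, 122.11089324951172), 87.16114044189453), ((476.55975341796875, 182.52796936035156), (62.95212936401367, 119.86695861816406), 87.63809967041016)]
170 [((477.3257751464844, 183.03370666503906), (61.16853332519531, 120.28282928466797), 87.28479766845703), ((476.56573486328125, 182.67385864257812), (62.66009521484375, 119.86695861816406), 87.63809967041016)]
190 [((477.65509033203125, 183.06558227539062), (61.05414962768555, 119.62718963623047), 87.26597595214844), ((476.57183837890625, 182.82089233398438), (62.365806579589844, 119.86695861816406), 87.63809967041016)]
((509.3087158203125, 351.7918701171875), (91.09307098388672, 93.01922607421875), 9.724071502685547)
((509.2933044433594, 351.78582763671875), (92.15808868408203, 93.02058410644531), 9.729753494262695)
```

View pics/u_side.png

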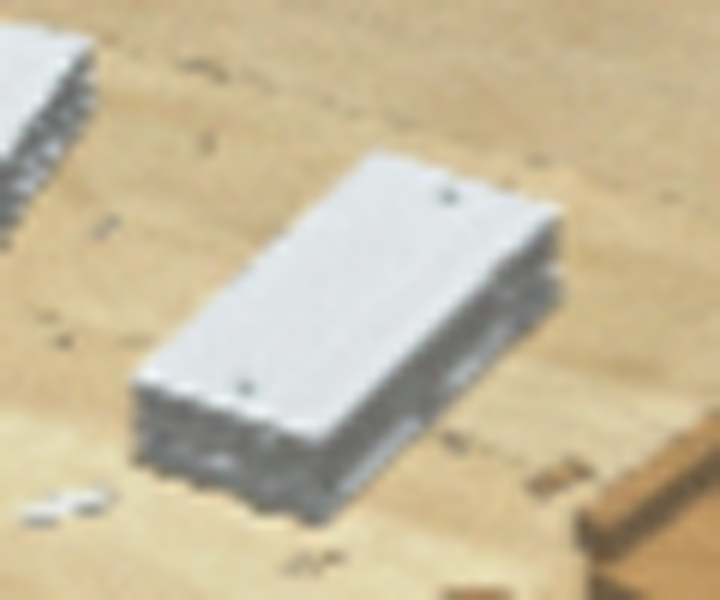

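View pics/u_top.png

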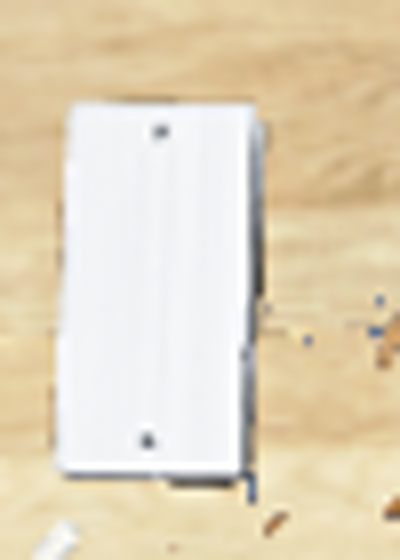

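The side and top views show the top plate flush with the pile: hole centres at about (160,131) and (147,440) in the 8x top crop. The outline is within about 1 mm of the pile's, and the pile base and square pile are unchanged.

```bash
python3 -c "
from workcell import ctrl
print(ctrl.finish_job(), ctrl.observe()['clock'])"
```

```text
the job is handed in; nothing more can be done
the job is handed in; nothing more can be done
```

The plate is on top of the oblong pile and the job is handed in, at about 24 s of the 61 s allowed.

I pushed the plate along the tray until about 48 mm (40% of its length) stuck out over the front edge. I then gripped that part across its width, carried it over and laid it on the pile.

**Alignment:** The first check showed the plate about 1.5–2 mm off to one side. I gripped it again at its middle, lifted it about 5 mm and moved it by about that much. The last top view puts the plate's outline within about 1 mm and 0.4° of where the pile was measured.

**Other checks:** In the last views the pile's base and the square pile are where they started, and the gripper is open and well clear. The highest wrist force I read was about 5 N, when the plate first touched the pile.

**Where checks disagreed:** The side camera's outlines and hole picks differed from the top view by a few millimetres. I relied on the top view and comparisons within the same camera. The first lay-down may have touched down tilted, far end first. Neither pile moved visibly.

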